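# Shut the drawer and bolt it

## Task

Lock up the blue bench cabinet in the garage, working only with the fingertips: push its open drawer fully shut without slamming it, and then push the red bolt knob sideways, all the way across, so that the bolt runs through the brass loop on the drawer. Do not move the bolt before the drawer is shut, and leave the amber jar, the orange tin and the white bottle standing where they are.

Things in the scene. Friction and masses are not known exactly. Their poses are not given: they have to be found in the camera images.
- cabinet: Blue one-drawer cabinet, fixed, 200 deep (x, with the shut drawer's front) x 260 wide (y) x 120 mm high. Origin: centre of its underside, on the bench. x points from its front (drawer side) to its back, y along its width, z up. A slide bolt lies on its top, along y at x = -60: 3 mm base plate, guide blocks 22 mm high at y = 5..31 and 77..89. From the knob to y = -130 only the plate is on top.
- drawer (a joint): How far the drawer is pulled out, m: 0 = fully shut (front face then at cabinet x = -100 mm), at most 0.12. It opens along cabinet -x, takes about 2 N to move, has no spring or catch and stays where it is left. Starts 0.05 to 0.105 open.
- drawer_front (a point): Point on the outer face of the grey drawer front, mid-width, 90 mm above the bench; moves with the drawer; axes as the cabinet's. The front is a flat panel facing cabinet -x, 254 mm wide, 24 to 106 mm above the bench. A steel finger lip 100 mm wide stands out 13 mm from it, 27 to 33 mm above the bench.
- bolt (a joint): How far the bolt is shot, m: 0 = drawn back, 0.06 = fully across (end stop). It grows as the knob moves along cabinet +y. The rod enters the brass loop at about 0.022 and is through it at 0.035. Takes about 2 N (plus a little more with speed), no spring, stays where it is left. Starts between 0 and 0.012.
- bolt_knob (a point): Point on the axis of the red bolt knob, 150 mm above the bench; moves with the bolt; axes as the cabinet's. The knob is an upright round stub, 12 mm in diameter, up to 160 mm above the bench (40 mm above the cabinet's top), at the -y end of the 10 mm bolt rod, whose axis is 133 mm above the bench.
- loop (a point): Centre of the brass loop on the drawer that the bolt runs through, 133 mm above the bench; moves with the drawer; axes as the cabinet's. The loop is 12 mm wide in y, 32 mm in x, and its top is 148 mm above the bench; a brass bracket 40 mm wide, flush with the drawer's front face, carries it 40 mm behind that face.
- jar_mid (a point): Centre (half-way up) of a loose amber glass jar with a yellow cap, 44 mm in diameter, 60 mm tall, standing on the back part of the cabinet's top. Leave it alone.
- tin_mid (a point): Centre (half-way up) of a loose tin with an orange label, 68 mm in diameter, 100 mm tall, on the bench to one side of the cabinet. Leave it alone.
- bottle_mid (a point): Centre (half-way up) of a loose white plastic bottle with a red cap and green label, 64 mm in diameter, 160 mm tall, on the bench to the other side of the cabinet. Leave it alone.

How it is judged:
By the outcome, as a careful person would: the job done as asked, in the order asked, and still so for the second after the job is handed in, with the robot touching nothing.
It also fails if it takes over 42 s, if anything falls off the work surface, if the arm or the gripper's body presses on something with over 40 N, if the wrist force passes 120 N, or if a joint passes its speed limit or range.

## Robot

A 6-joint arm with a two-finger parallel gripper is mounted at the origin on the work surface. World frame = base frame: x ahead of the robot, y to its left, z up, the work surface at z = 0. Lengths are in m, angles in rad, forces in N, time in s.
With the tool pointing down it reaches from about 0.35 to 0.875 m from the base axis. Payload 4.2 kg.
Tool frame: the origin (TCP) lies midway between the tips of the shut fingers; the grasp point (between the pads) lies 19 mm behind it; y points along the fingers, z is the direction in which the jaws open and shut, and the axes are right-handed (so a half turn about y gives the same grasp; the last joint's range is limited). The gripper opens to 85 mm and grips with 20 to 120 N. Pads are 22 mm wide; open, the fingers measure 114 mm over their backs; the gripper's body (76 mm by 85 mm) begins 54 mm behind the grasp point. The pads swing forward as they close: fully open they stand 13 mm farther back than shut.
Start: joints at [-0.971, 0.385, 0.008, 0, -1.194, -0.259], TCP at [0.209, -0.589, 0.231] pointing down, gripper open.
Joint ranges: [-3.14, 3.14], [-1.21, 2.06], [-1.07, 1.41], [-3.16, 2.05], [-2.99, -0.16], [-3.1, 3.1]. Speed limits (rad/s): [2.79, 2.79, 3.14, 3.14, 3.14, 3.14].

## Interface

Orientations are given as a unit quaternion [w, x, y, z].
In Python, from cell import manip, camera gives the robot as it stands.
- The arm moves only by the tool servo_tool, never from a script. Its arguments are lists of equal length, an entry for each row: "grip": the gripper command: -1 is shut, 1 is fully open, values between are in proportion; "slide": the shift along the tool's x, y, z in m, a list of three; "angular": the turn, a rotation vector about the tool's x, y, z in rad, a list of three. In form: {"grip": [grip, ...], "slide": [[dx, dy, dz], ...], "angular": [[wx, wy, wz], ...]}. A call has 1 to 20 rows; each row is the pose to reach, as a shift and turn from the pose commanded when the call began, along the tool's axes at that moment; what a row does not reach only later rows make up. A row lasts 1/10 s, in which the tool goes at most 50 mm and 8.59 degrees, less where a joint would pass 70% of its speed; a pose out of reach is approached as far as the arm can. A call with a gripper value outside its range is refused whole. The fingers move at their own pace and stop on an object; "force" is the grip in N (left out, the last holds). Time passes only in rows, so rows that repeat a pose let the fingers close. It gives the time, the measured TCP pose, the force and the opening at its end, in the units of the state.
- manip.get_obs(): the state, without advancing time (a new reading comes with each control period).
- camera(name): name is "side" or "top" or "wrist"; returns a dict with "color" (400x640x3 uint8, red, green, blue), "fx", "fy", "cx", "cy" (pixels), "R" (3x3) and "t" (3): a world point X has camera coordinates R X + t. Camera axes: x right, y down, z forward; pixel columns grow to the right and rows downward; lengths in m; the calibration is good to about 2 mm. A picture is of the moment at which its call begins. There is no depth.
- manip.job_done(): hands the job in, once; it reports no verdict.
The state is a dict: "t": time; "joint_positions": joint angles; "dq": joint speeds; "tau": joint torques, N m; "tool_pos": TCP position; "orientation": TCP orientation; "contact_force": force on the tool from outside, world axes, zero at the start; "moment": the same for the moment, N m; "gripper_width": finger opening in m.
Only numpy, scipy, OpenCV 4.12 (cv2) and the standard library are available. Lean on these libraries where they do the work, as an engineer would, in place of code of your own. Each camera call takes 0.05 s, during which the arm holds its last target.

## Working session

There is one attempt and no reset: what is moved stays moved. The work goes in short steps, Python scripts to look and compute and a tool call to move; the robot and the scene stay as the last step left them, time stands still between calls to the robot, and variables do not carry over. Pictures are saved under pics/ and viewed, and the job is handed in when it is done.

Besides the shell and the picture viewer there is one more tool, called after ">>>" by a JSON object that holds its "fn" and its "kwargs". servo_tool: Moves the arm, as the interface text tells. Its arguments: {"type":"object","properties":{"grip":{"type":"array"},"slide":{"type":"array"},"angular":{"type":"array"},"force":{"type":"number"}},"required":["grip","slide","angular"]}

```bash
mkdir -p pics; ls
python3 - <<'E'
from cell import manip, camera
import cv2
o=manip.get_obs()
print(o)
for n in ["side","top"]:
    c=camera(n); cv2.imwrite(f"pics/{n}0.png",c["color"][:,:,::-1]); print(n,c["fx"],c["cx"],c["cy"],c["R"],c["t"])
E
```

```text
pics
{'t': 0.0, 'joint_positions': array([-9.71390726e-01,  3.85564379e-01,  6.57362845e-03, -5.06515434e-04,
       -1.19401432e+00, -2.58631110e-01]), 'dq': array([ 0.00203899, -0.00099531, -0.00050966,  0.00058579, -0.00077331,
        0.00326214]), 'tau': array([ 1.55040085e-03, -3.92290378e+01,  1.88398844e+01,  4.18625504e+00,
       -4.73351523e-03,  4.24744783e-06]), 'tool_pos': array([ 0.20871236, -0.588472  ,  0.23019534]), 'orientation': array([ 0.69765743, -0.69609867, -0.11966118,  0.12000814]), 'contact_force': array([-0.33644378, -0.76682958,  0.31653765]), 'moment': array([-0.0065244 ,  0.02751901, -0.04889587]), 'gripper_width': 0.0853331184784484}
side 370.6958549189488 322.0555299770311 197.02129849579265 [[-0.97408233  0.22618926  0.00142849]
 [ 0.1738763   0.75280642 -0.63486182]
 [-0.1446743  -0.6181593  -0.77262438]] [ 0.6045963  -0.0651762   1.05207383]
top 481.7006572432742 314.77926190388143 206.97688118043223 [[-0.01146125 -0.99980863 -0.01585397]
 [-0.98463548  0.01404733 -0.17405642]
 [ 0.17424582  0.01361548 -0.98460805]] [0.07643676 0.64835928 0.93407468]
```

View pics/side0.png

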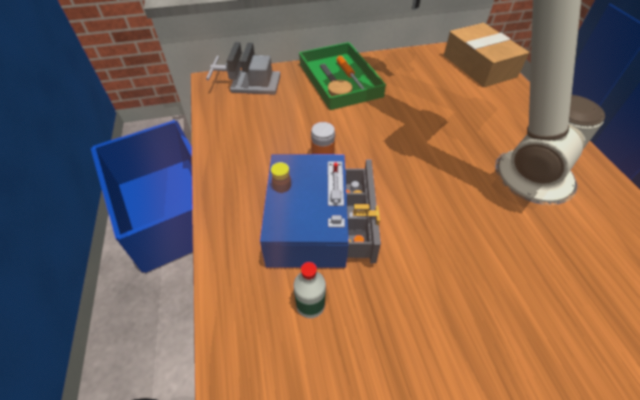

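View pics/top0.png

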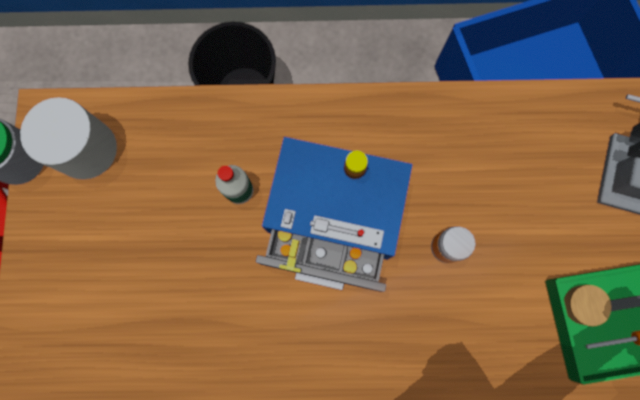

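The top view shows the cabinet at about (340,195), with its drawer open toward the robot (front about (257,262)–(384,288)). The knob is at (361,233), the loop near (292,255), the jar at (356,165), the tin at (457,245) and the bottle at (232,182). I'll zoom in for exact corners.

Run:
```python
import cv2
a=cv2.imread("pics/top0.png")[125:305,205:485]
cv2.imwrite("pics/top0z.png",cv2.resize(a[:,:200],None,fx=4,fy=4,interpolation=cv2.INTER_CUBIC)[:,:800][120:720])
cv2.imwrite("pics/top0z.png",cv2.resize(a[:,40:240],None,fx=4,fy=4,interpolation=cv2.INTER_CUBIC)[:600])
a=cv2.imread("pics/side0.png")[120:270,230:430]
cv2.imwrite("pics/side0z.png",cv2.resize(a,None,fx=4,fy=4,interpolation=cv2.INTER_CUBIC))
```

```text
(no output)
```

View pics/top0z.png

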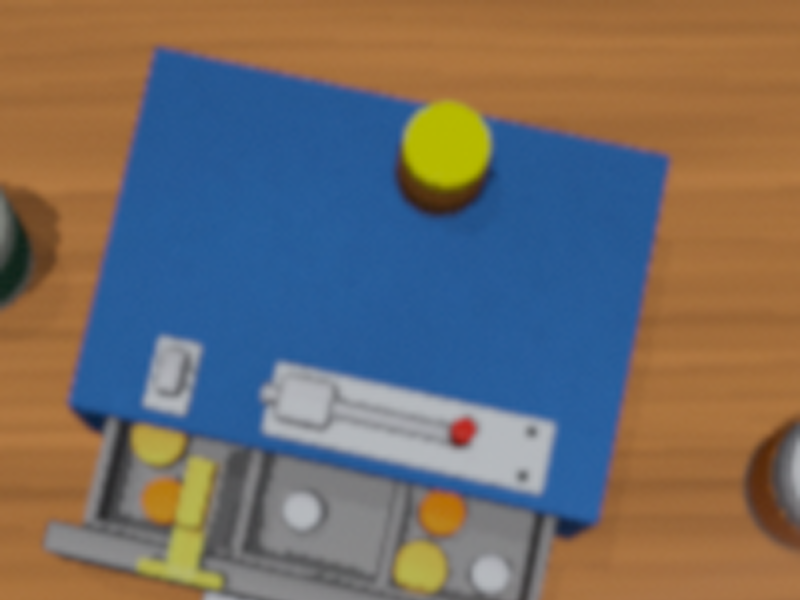

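View pics/side0z.png

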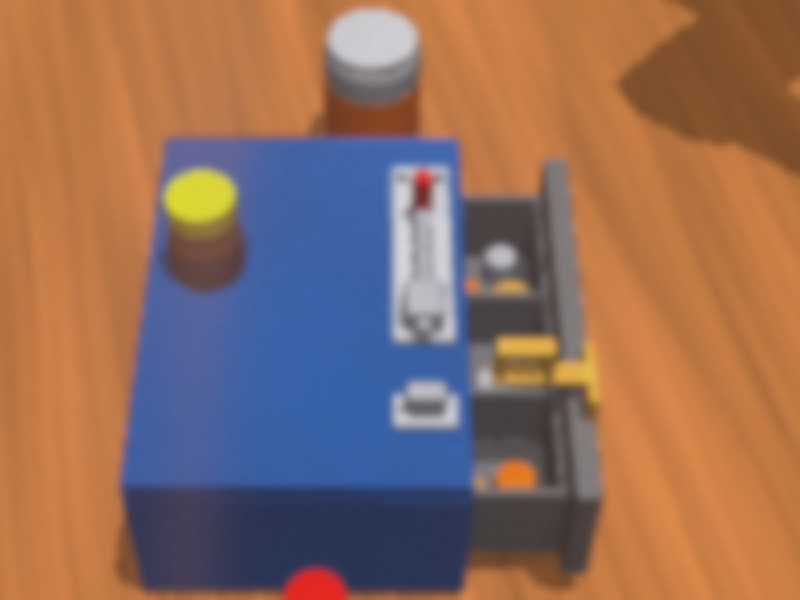

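```bash
cat > h.py <<'E'
from cell import manip, camera
import numpy as np, cv2
def proj(c,X):
    X=np.atleast_2d(X); K=np.array([[c["fx"],0,c["cx"]],[0,c["fy"],c["cy"]],[0,0,1]])
    p=(X@np.array(c["R"]).T+c["t"])@K.T
    return p[:,:2]/p[:,2:]
def ray(c,uv,z):
    d=np.array([(uv[0]-c["cx"])/c["fx"],(uv[1]-c["cy"])/c["fy"],1.]); R=np.array(c["R"])
    C=-R.T@c["t"]; v=R.T@d; return C+v*(z-C[2])/v[2]
E
cat > fit.py <<'E'
from h import *
from scipy.optimize import least_squares
T=camera("top");S=camera("side")
tz=lambda u,v:(245+(u-1.5)/4,125+(v-1.5)/4)
sz=lambda u,v:(230+(u-1.5)/4,120+(v-1.5)/4)
# params: x,y,yaw,xf,knoby,drawerfront
def pts(p):
    x,y,a,xf,k,d=p
    f=-.1-d
    return [(T,(.1,.13,.12),tz(155,47)),(T,(.1,-.13,.12),tz(668,156)),(T,(xf,-.13,.12),tz(597,525)),(T,(xf,.13,.12),tz(72,405)),
    (S,(.1,-.13,.12),sz(165,138)),(S,(.1,.13,.12),sz(125,487)),(S,(xf,-.13,.12),sz(458,138)),(S,(xf,.13,.12),sz(470,487)),
    (T,(-.06,k,.16),tz(465,428)),(S,(-.06,k,.16),sz(423,175)),
    (S,(f,-.127,.106),sz(567,160)),(S,(f,.127,.106),sz(600,497)),(T,(f,.127,.106),tz(45,548))]
def w(p,X):
    c,s=np.cos(p[2]),np.sin(p[2]); return np.array([p[0]+c*X[0]-s*X[1],p[1]+s*X[0]+c*X[1],X[2]])
def res(p): return np.concatenate([proj(c,w(p,X))[0]-uv for c,X,uv in pts(p)])
r=least_squares(res,[.65,0,-.2,-.08,-.05,.07],loss="soft_l1")
print(r.x); print(res(r.x).reshape(-1,2).round(1).tolist())
p=r.x
print("knob",w(p,(-.06,p[4],.15)),"front",w(p,(-.1-p[5],0,.09)), "loop y? jar",ray(T,tz(446,143),.18),"tin",ray(T,(457,242),.1),"bottle",ray(T,(226,174),.16), ray(S,(309,270),.16),ray(S,(323,130),.1))
print("loop",[ (np.linalg.inv([[np.cos(p[2]),-np.sin(p[2])],[np.sin(p[2]),np.cos(p[2])]])@(ray(T,tz(195,500),.148)[:2]-p[:2])).round(3)])
E
python3 fit.py
```

```text
[ 0.65489005  0.02484006 -0.23065072 -0.08320427 -0.05662465  0.05117391]
[[-0.4, -0.4], [0.9, -0.6], [0.9, -1.0], [-1.5, -0.4], [0.6, -0.7], [-0.6, -0.2], [0.2, -0.5], [1.7, 0.1], [-0.1, 0.4], [0.9, -0.1], [-0.5, -1.1], [1.1, 0.1], [-0.6, -0.5]]
knob [ 0.58353396 -0.01656839  0.15      ] front [0.50771955 0.05940009 0.09      ] loop y? jar [ 0.71306931 -0.0102065   0.18      ] tin [ 0.56903123 -0.20686519  0.1       ] bottle [0.69614714 0.23202303 0.16      ] [0.70067631 0.23756428 0.16      ] [ 0.57040557 -0.20566781  0.1       ]
loop [array([-0.117,  0.057])]
```

```bash
cat >> h.py <<'E'
from scipy.spatial.transform import Rotation as Ro
P=[0.65489,0.02484,-0.23065]
def w(X,p=P):
    c,s=np.cos(p[2]),np.sin(p[2]); return np.array([p[0]+c*X[0]-s*X[1],p[1]+s*X[0]+c*X[1],X[2]])
def cab(X,p=P):
    c,s=np.cos(p[2]),np.sin(p[2]); d=np.array(X)[:2]-p[:2]; return np.array([c*d[0]+s*d[1],-s*d[0]+c*d[1],X[2]])
def tool(o=None):
    o=o or manip.get_obs(); q=o["orientation"]; return o["tool_pos"],Ro.from_quat([q[1],q[2],q[3],q[0]])
def go(X):  # cab target -> tool slide
    t,R=tool(); return R.inv().apply(w(X)-t)
E
python3 - <<'E'
from h import *
t,R=tool(); M=R.as_matrix(); print(M.round(3))
# desired: y down, z along +-cab y
c,s=np.cos(P[2]),np.sin(P[2]); cx=np.array([c,s,0]);cy=np.array([-s,c,0])
for sg in (1,-1):
    z=sg*cy; y=np.array([0,0,-1.]); x=np.cross(y,z)
    D=Ro.from_matrix(np.c_[x,y,z]); print(sg,(R.inv()*D).as_rotvec().round(4), x)
print(go((-.215,0,.23)),go((-.215,0,.085)),manip.get_obs()["joint_positions"])
E
```

```text
[[ 0.943 -0.001 -0.334]
 [ 0.334  0.001  0.943]
 [-0.    -1.     0.001]]
1 [-1.200e-03  5.714e-01 -5.000e-04] [ 0.973518   -0.22861036  0.        ]
-1 [-6.0000e-04 -2.5702e+00  1.6000e-03] [-0.973518    0.22861036  0.        ]
[0.44463237 0.00129268 0.54550438] [0.44464889 0.14629257 0.54532227] [-9.71374484e-01  3.85245107e-01  7.15786014e-03 -2.27074641e-04
 -1.19395240e+00 -2.58597008e-01]
```

>>> {"fn": "servo_tool", "kwargs": {"grip": [-1,-1,-1,-1,-1,-1,-1,-1,-1,-1,-1,-1,-1,-1,-1,-1,-1,-1,-1,-1], "slide": [[0.028,0,0.034],[0.056,0,0.068],[0.083,0,0.102],[0.111,0,0.136],[0.139,0,0.17],[0.167,0,0.205],[0.195,0,0.239],[0.222,0,0.273],[0.25,0,0.307],[0.278,0,0.341],[0.306,0,0.375],[0.333,0,0.409],[0.361,0,0.443],[0.389,0,0.477],[0.417,0,0.511],[0.445,0,0.545],[0.445,0.05,0.545],[0.445,0.1,0.545],[0.445,0.146,0.545],[0.445,0.146,0.545]], "angular": [[0,0.1,0],[0,0.2,0],[0,0.3,0],[0,0.4,0],[0,0.5,0],[0,0.571,0],[0,0.571,0],[0,0.571,0],[0,0.571,0],[0,0.571,0],[0,0.571,0],[0,0.571,0],[0,0.571,0],[0,0.571,0],[0,0.571,0],[0,0.571,0],[0,0.571,0],[0,0.571,0],[0,0.571,0],[0,0.571,0]]}}

```text
t: 2.2
tool_pos: [0.4417, 0.0713, 0.0803]
orientation: [-0.7, 0.705, -0.086, 0.077]
contact_force: [-1.3, 0.1, -0.7]
gripper_width: -0.0002
```

Run:
```python
from h import *
for n in ["top","wrist"]:
    c=camera(n); cv2.imwrite(f"pics/{n}1.png",c["color"][:,:,::-1])
t,R=tool(); print(t,cab(t),R.as_matrix().round(3),go((-.1-.011,0,.085)),manip.get_obs())
```

```text
[0.44669915 0.07340954 0.08583091] [-0.21378104 -0.00031126  0.08583091] [[ 0.974 -0.     0.227]
 [-0.227 -0.001  0.974]
 [-0.    -1.    -0.001]] [0.10278141 0.00082147 0.00018827] {'t': 2.3, 'joint_positions': array([ 5.24151201e-01,  2.69980086e-01, -5.97173967e-01,  1.08461986e-03,
       -7.04424882e-01, -2.32521923e+00]), 'dq': array([-0.00459055, -0.04848109,  0.04491485,  0.00740022,  0.00643968,
        0.00147222]), 'tau': array([-4.37072979e-02, -2.56377947e+01,  1.18536454e+01,  2.61694014e+00,
       -5.71903854e-02, -2.56072108e-04]), 'tool_pos': array([0.44669915, 0.07340954, 0.08583091]), 'orientation': array([-0.7020943 ,  0.70282287, -0.08101717,  0.08086925]), 'contact_force': array([1.04808017, 0.67379419, 0.1902919 ]), 'moment': array([ 0.04929328, -0.04459015,  0.04289807]), 'gripper_width': 2.6682979471538862e-05}
```

View pics/top1.png

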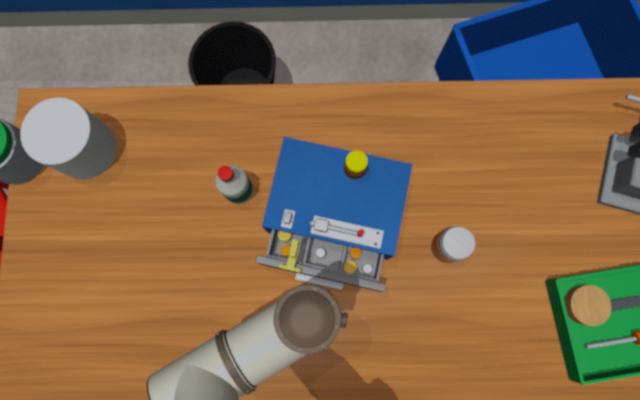

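View pics/wrist1.png

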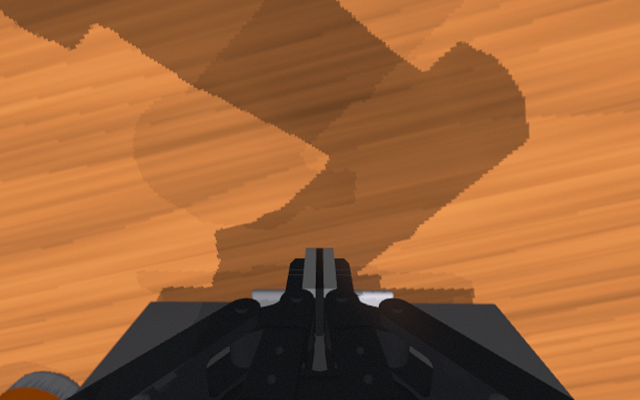

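The drawer front is clear ahead of the fingers, and the tool is aligned with the cabinet. I'll push slowly.

>>> {"fn": "servo_tool", "kwargs": {"grip": [-1,-1,-1,-1,-1,-1,-1,-1,-1,-1,-1,-1,-1,-1,-1,-1,-1,-1,-1,-1], "slide": [[0.01,0,0],[0.02,0,0],[0.03,0,0],[0.036,0,0],[0.039,0,0],[0.041,0,0],[0.043,0,0],[0.045,0,0],[0.047,0,0],[0.049,0,0],[0.051,0,0],[0.053,0,0],[0.055,0,0],[0.057,0,0],[0.059,0,0],[0.061,0,0],[0.063,0,0],[0.065,0,0],[0.067,0,0],[0.069,0,0]], "angular": [[0,0,0],[0,0,0],[0,0,0],[0,0,0],[0,0,0],[0,0,0],[0,0,0],[0,0,0],[0,0,0],[0,0,0],[0,0,0],[0,0,0],[0,0,0],[0,0,0],[0,0,0],[0,0,0],[0,0,0],[0,0,0],[0,0,0],[0,0,0]]}}

```text
t: 4.3
tool_pos: [0.5134, 0.0575, 0.0852]
orientation: [-0.702, 0.702, -0.081, 0.081]
contact_force: [-1.4, 0.4, 1.0]
gripper_width: -0.0002
```

>>> {"fn": "servo_tool", "kwargs": {"grip": [-1,-1,-1,-1,-1,-1,-1,-1,-1,-1,-1,-1], "slide": [[0.002,0,0],[0.004,0,0],[0.006,0,0],[0.008,0,0],[0.01,0,0],[0.012,0,0],[0.014,0,0],[0.016,0,0],[0.018,0,0],[0.02,0,0],[0.022,0,0],[0.024,0,0]], "angular": [[0,0,0],[0,0,0],[0,0,0],[0,0,0],[0,0,0],[0,0,0],[0,0,0],[0,0,0],[0,0,0],[0,0,0],[0,0,0],[0,0,0]]}}

```text
t: 5.5
tool_pos: [0.5368, 0.0521, 0.0853]
orientation: [-0.702, 0.702, -0.081, 0.081]
contact_force: [-1.1, -1.6, -0.4]
gripper_width: -0.0
```

Run:
```python
from h import *
o=manip.get_obs();t,R=tool(o); print(cab(t),go((-.1-.011,0,.085)),o["contact_force"],o["t"])
c=camera("side"); cv2.imwrite("pics/side2.png",cv2.resize(c["color"][100:270,220:430,::-1],None,fx=3,fy=3,interpolation=cv2.INTER_CUBIC))
```

```text
[-0.12117541 -0.0004776   0.08527819] [0.01017567 0.00027691 0.00047287] [-1.12630021 -1.59196862 -0.42335392] 5.5
```

View pics/side2.png

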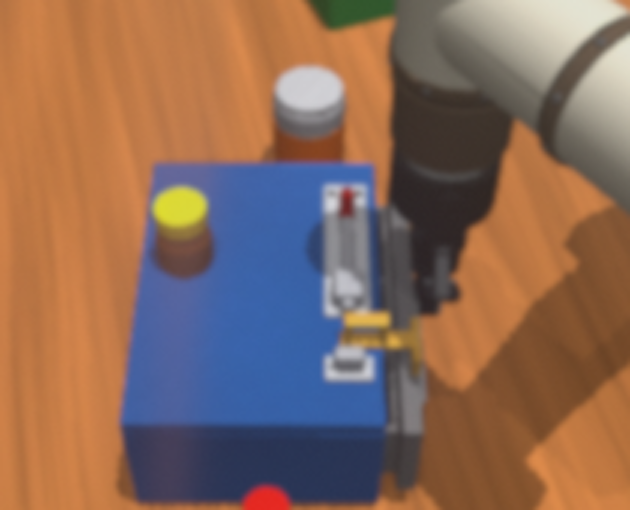

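The drawer is nearly shut, with a gap of roughly 10 mm still showing. I'll continue at 10 mm/s and watch for the stop force.

>>> {"fn": "servo_tool", "kwargs": {"grip": [-1,-1,-1,-1,-1,-1,-1,-1], "slide": [[0.001,0,0],[0.002,0,0],[0.003,0,0],[0.004,0,0],[0.005,0,0],[0.006,0,0],[0.007,0,0],[0.008,0,0]], "angular": [[0,0,0],[0,0,0],[0,0,0],[0,0,0],[0,0,0],[0,0,0],[0,0,0],[0,0,0]]}}

```text
t: 6.35
tool_pos: [0.5447, 0.0504, 0.0853]
orientation: [0.702, -0.702, 0.081, -0.081]
contact_force: [-1.8, 1.4, -0.3]
gripper_width: 0.0001
```

>>> {"fn": "servo_tool", "kwargs": {"grip": [-1,-1,-1,-1], "slide": [[0.001,0,0],[0.002,0,0],[0.003,0,0],[0.004,0,0]], "angular": [[0,0,0],[0,0,0],[0,0,0],[0,0,0]]}}

```text
t: 6.75
tool_pos: [0.5485, 0.0494, 0.0853]
orientation: [0.702, -0.702, 0.081, -0.081]
contact_force: [-1.6, 0.1, 0.7]
gripper_width: -0.0
```

>>> {"fn": "servo_tool", "kwargs": {"grip": [-1,-1,-1], "slide": [[0.001,0,0],[0.002,0,0],[0.003,0,0]], "angular": [[0,0,0],[0,0,0],[0,0,0]]}}

```text
t: 7.05
tool_pos: [0.5487, 0.0492, 0.0853]
orientation: [-0.702, 0.703, -0.083, 0.079]
contact_force: [-11.3, 6.8, 6.7]
gripper_width: 0.0001
```

Run:
```python
from h import *
o=manip.get_obs();t,R=tool(o); print(cab(t),o["contact_force"],o["t"])
c=camera("side"); cv2.imwrite("pics/side3.png",cv2.resize(c["color"][130:270,270:430,::-1],None,fx=4,fy=4,interpolation=cv2.INTER_CUBIC))
```

```text
[-0.10891763 -0.00054761  0.08528963] [-11.28184877   6.78336481   6.74133497] 7.05
```

View pics/side3.png

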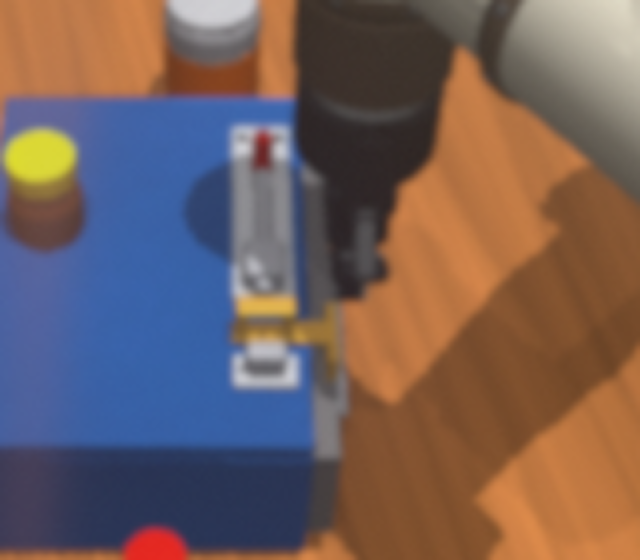

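The reaction rose to about 13 N at the stop. In the picture the loop at (265,310) is in line with the guides, so the drawer is shut. I'll back off, rise and go to the -y side of the knob.

>>> {"fn": "servo_tool", "kwargs": {"grip": [-1,-1,-1,-1,-1,-1,-1], "slide": [[-0.01,0,0],[-0.035,0,0],[-0.05,0,0],[-0.05,-0.04,0],[-0.05,-0.085,0],[-0.05,-0.125,0],[-0.05,-0.125,0]], "angular": [[0,0,0],[0,0,0],[0,0,0],[0,0,0],[0,0,0],[0,0,0],[0,0,0]]}}

```text
t: 7.8
tool_pos: [0.5068, 0.0612, 0.2171]
orientation: [0.705, -0.7, 0.075, -0.086]
contact_force: [-0.2, 0.2, 0.4]
gripper_width: 0.0001
```

Run:
```python
from h import *
o=manip.get_obs();t,R=tool(o); print(cab(t),o["contact_force"],o["t"],go((-.059,-.108,.21)),go((-.059,-.108,.138)))
c=camera("side"); cv2.imwrite("pics/side4.png",cv2.resize(c["color"][130:270,270:430,::-1],None,fx=4,fy=4,interpolation=cv2.INTER_CUBIC))
c=camera("top"); cv2.imwrite("pics/top4.png",cv2.resize(c["color"][125:305,240:440,::-1],None,fx=3,fy=3,interpolation=cv2.INTER_CUBIC))
```

```text
[-0.15250177  0.00150998  0.21713464] [-0.17968142  0.23202466  0.44338898] 7.8 [ 0.09319327  0.00762492 -0.10973967] [ 0.09218454  0.07961587 -0.11027526]
```

View pics/side4.png

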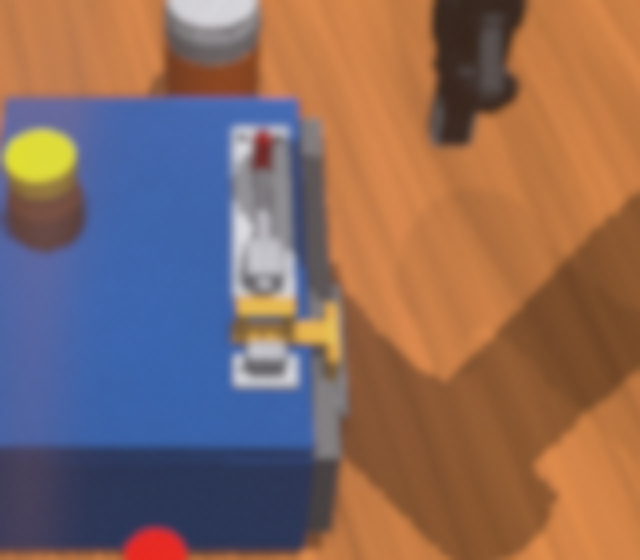

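View pics/top4.png

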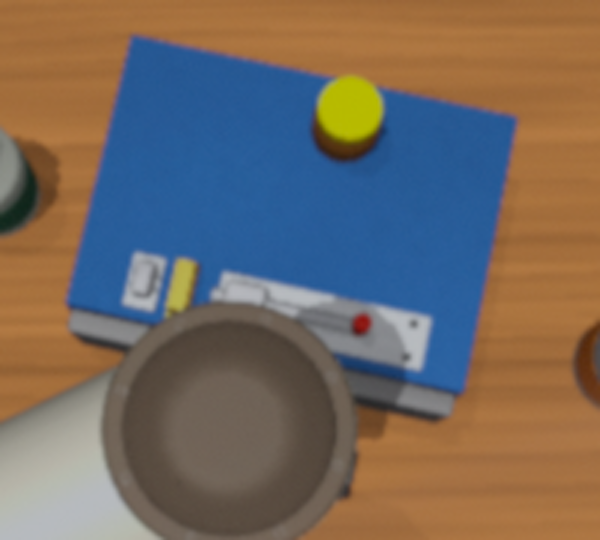

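The drawer front is flush along its whole width, the knob hasn't moved, and the loop sits on the bolt line.

>>> {"fn": "servo_tool", "kwargs": {"grip": [-1,-1,-1,-1,-1,-1,-1,-1,-1], "slide": [[0.02,0,-0.03],[0.045,0,-0.06],[0.07,0,-0.09],[0.092,0,-0.11],[0.092,0,-0.11],[0.092,0.025,-0.11],[0.092,0.05,-0.11],[0.092,0.05,-0.11],[0.092,0.05,-0.11]], "angular": [[0,0,0],[0,0,0],[0,0,0],[0,0,0],[0,0,0],[0,0,0],[0,0,0],[0,0,0],[0,0,0]]}}

```text
t: 8.8
tool_pos: [0.5668, -0.0678, 0.1598]
orientation: [-0.702, 0.703, -0.082, 0.08]
contact_force: [0.4, 0.8, 0.6]
gripper_width: -0.0002
```

Run:
```python
from h import *
o=manip.get_obs();t,R=tool(o); print(cab(t),o["contact_force"],o["t"],go((-.059,-.108,.138)),R.as_matrix().round(3).tolist())
c=camera("side"); cv2.imwrite("pics/side5.png",cv2.resize(c["color"][110:250,270:430,::-1],None,fx=4,fy=4,interpolation=cv2.INTER_CUBIC))
```

```text
[-0.06460957 -0.11035344  0.15975267] [0.3590687  0.76782343 0.57545457] 8.8 [0.00564555 0.02174109 0.00237435] [[0.974, -0.002, 0.227], [-0.227, -0.001, 0.974], [-0.002, -1.0, -0.001]]
```

View pics/side5.png

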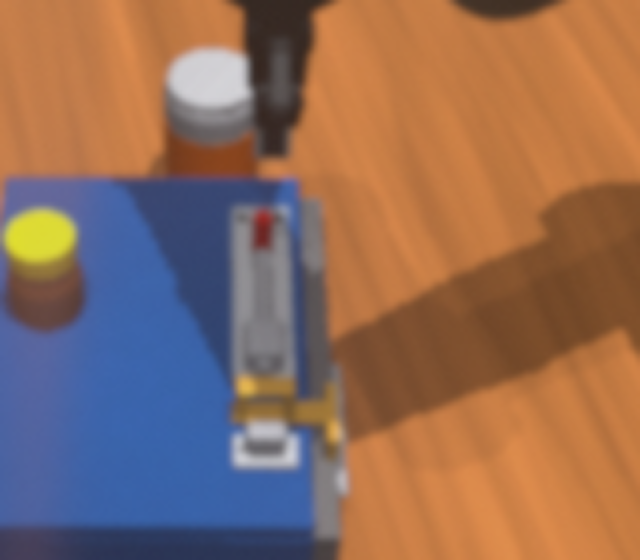

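The finger is on the -y side of the knob, clear of it. I'll lower 22 mm, shift 5 mm in x, then push.

>>> {"fn": "servo_tool", "kwargs": {"grip": [-1,-1,-1,-1,-1,-1,-1,-1,-1,-1,-1,-1,-1,-1,-1,-1,-1,-1,-1,-1], "slide": [[0.005,0.011,0],[0.005,0.022,0],[0.005,0.022,0],[0.005,0.022,0.008],[0.005,0.022,0.016],[0.005,0.022,0.02],[0.005,0.022,0.023],[0.005,0.022,0.026],[0.005,0.022,0.029],[0.005,0.022,0.032],[0.005,0.022,0.035],[0.005,0.022,0.038],[0.005,0.022,0.041],[0.005,0.022,0.044],[0.005,0.022,0.047],[0.005,0.022,0.05],[0.005,0.022,0.053],[0.005,0.022,0.056],[0.005,0.022,0.059],[0.005,0.022,0.062]], "angular": [[0,0,0],[0,0,0],[0,0,0],[0,0,0],[0,0,0],[0,0,0],[0,0,0],[0,0,0],[0,0,0],[0,0,0],[0,0,0],[0,0,0],[0,0,0],[0,0,0],[0,0,0],[0,0,0],[0,0,0],[0,0,0],[0,0,0],[0,0,0]]}}

```text
t: 10.85
tool_pos: [0.5862, -0.0085, 0.1383]
orientation: [-0.702, 0.702, -0.081, 0.081]
contact_force: [-0.7, -2.6, 0.6]
gripper_width: -0.0
```

Run:
```python
from h import *
o=manip.get_obs();t,R=tool(o); print(cab(t),o["contact_force"],o["t"],o["gripper_width"])
c=camera("side"); cv2.imwrite("pics/side6.png",cv2.resize(c["color"][110:250,270:430,::-1],None,fx=4,fy=4,interpolation=cv2.INTER_CUBIC))
```

```text
[-0.05920575 -0.04813323  0.13834299] [-0.71285269 -2.5634145   0.59250696] 10.85 -1.3124151206297214e-05
```

View pics/side6.png

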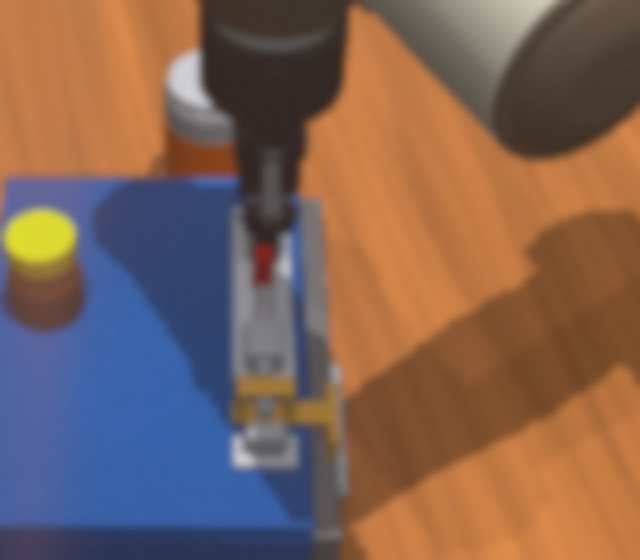

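The knob at (263,262) is moving with the finger, and the rod is through the loop. I'll continue to the stop.

>>> {"fn": "servo_tool", "kwargs": {"grip": [-1,-1,-1,-1,-1,-1,-1,-1,-1,-1,-1], "slide": [[0,0,0.003],[0,0,0.006],[0,0,0.009],[0,0,0.012],[0,0,0.015],[0,0,0.017],[0,0,0.019],[0,0,0.021],[0,0,0.022],[0,0,0.023],[0,0,0.024]], "angular": [[0,0,0],[0,0,0],[0,0,0],[0,0,0],[0,0,0],[0,0,0],[0,0,0],[0,0,0],[0,0,0],[0,0,0],[0,0,0]]}}

```text
t: 12.0
tool_pos: [0.5915, 0.0141, 0.1383]
orientation: [-0.702, 0.703, -0.081, 0.081]
contact_force: [1.1, -6.0, 0.0]
gripper_width: 0.0003
```

>>> {"fn": "servo_tool", "kwargs": {"grip": [-1,-1,-1,-1], "slide": [[0,0,0.001],[0,0,0.002],[0,0,0.003],[0,0,0.004]], "angular": [[0,0,0],[0,0,0],[0,0,0],[0,0,0]]}}

```text
t: 12.4
tool_pos: [0.5914, 0.0146, 0.1384]
orientation: [-0.7, 0.705, -0.083, 0.08]
contact_force: [0.8, -16.8, 0.8]
gripper_width: -0.0001
```

The stop is reached (17 N, and the tool no longer advances). I'll back off, lift and check.

>>> {"fn": "servo_tool", "kwargs": {"grip": [-1,-1,-1,-1,-1,-1,-1,-1,-1,-1,-1,-1,-1], "slide": [[0,0,-0.01],[0,0,-0.03],[0,0,-0.04],[0,-0.03,-0.04],[0,-0.07,-0.04],[0,-0.11,-0.04],[-0.04,-0.11,-0.06],[-0.08,-0.11,-0.09],[-0.11,-0.11,-0.12],[-0.14,-0.11,-0.15],[-0.15,-0.11,-0.18],[-0.15,-0.11,-0.2],[-0.15,-0.11,-0.2]], "angular": [[0,0,0],[0,0,0],[0,0,0],[0,0,0],[0,0,0],[0,0,0],[0,0,0],[0,0,0],[0,0,0],[0,0,0],[0,0,0],[0,0,0],[0,0,0]]}}

```text
t: 13.7
tool_pos: [0.3999, -0.1429, 0.2486]
orientation: [0.703, -0.702, 0.082, -0.082]
contact_force: [0.2, -0.7, 0.5]
gripper_width: -0.0001
```

Run:
```python
from h import *
o=manip.get_obs();t,R=tool(o); print(cab(t),o["contact_force"],o["t"],np.abs(o["dq"]).max())
c=camera("side"); cv2.imwrite("pics/side7.png",cv2.resize(c["color"][110:320,230:430,::-1],None,fx=2.8,fy=2.8,interpolation=cv2.INTER_CUBIC))
c=camera("top"); cv2.imwrite("pics/top7.png",cv2.resize(c["color"][125:305,210:490,::-1],None,fx=2.8,fy=2.8,interpolation=cv2.INTER_CUBIC))
hsv=cv2.cvtColor(c["color"],cv2.COLOR_RGB2HSV)
m=(((hsv[...,0]<6)|(hsv[...,0]>174))&(hsv[...,1]>170)&(hsv[...,2]>70)); m[:, :270]=0;m[:, 420:]=0;m[:200]=0;m[270:]=0
v,u=np.nonzero(m); print(len(u),u.mean(),v.mean(),cab(ray(c,(u.mean(),v.mean()),.155)))
```

```text
[-0.20985    -0.22154772  0.24864132] [ 0.22797725 -0.73485824  0.53534929] 13.7 0.03597434531920618
15 333.06666666666666 226.8 [-0.06073823 -0.00531238  0.155     ]
```

View pics/side7.png

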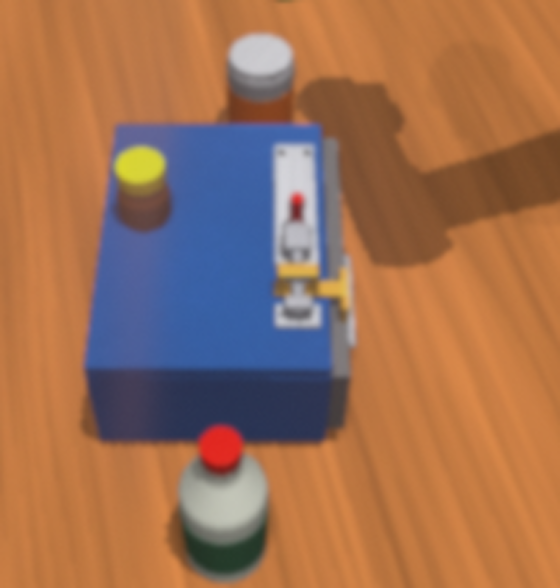

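View pics/top7.png

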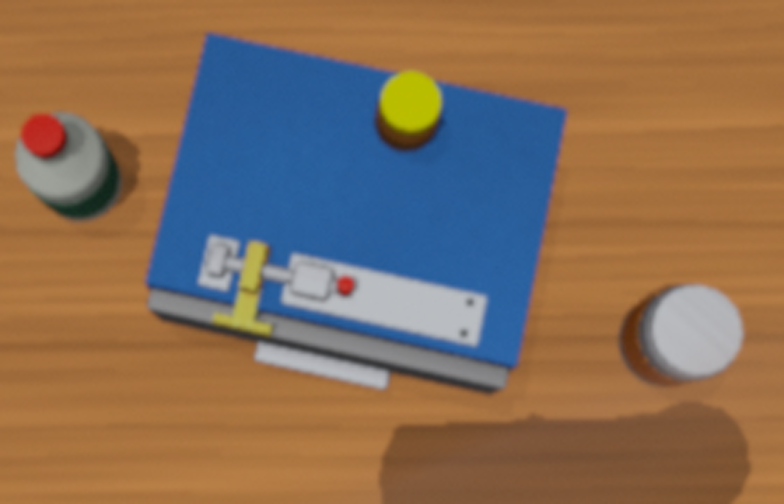

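The bolt runs through the loop into the far guide. The knob sits against the near guide at (345,285), the drawer is flush, and the jar, tin and bottle look unmoved. Handing in.

```bash
python3 -c "
from cell import manip
print(manip.job_done())"
```

```text
the job is handed in; nothing more can be done
None
```

The cabinet is locked: the drawer is shut, the bolt is fully across through the brass loop, and I handed the job in at about 14 s.

- **Drawer:** I pushed it about 50 mm shut with the closed fingertips, at 20 mm/s slowing to 10 mm/s. It met its stop gently, at about 13 N on the wrist. Pictures taken before I touched the bolt showed the front flush and the loop in line with the bolt.
- **Bolt:** I pushed the knob along cabinet +y until it stopped at about 17 N. The last pictures show the rod through the loop and into the far guide. They put the knob at about y = -5 mm, having moved about 52 mm from its estimated start. I inferred "fully across" from the stop force and the pictures, because the bolt joint can't be read directly.
- **Other checks:** The jar, tin and bottle look unmoved in the final views, though I compared them by eye only. The arm was clear of everything, with the wrist force near zero. No check failed. The drawer's stop came about 2 mm farther in than my camera fit predicted, which is about the calibration error.

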